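# Load a coir puck and show it to the inspection camera

## Robot

A 7-joint arm with a two-finger parallel gripper is mounted at the origin on the work surface. World frame = base frame: x ahead of the robot, y to its left, z up, the work surface at z = 0. Lengths are in m, angles in rad, forces in N, time in s.
With the tool pointing down it reaches from about 0.4 to 0.85 m from the base axis. Payload 4.5 kg.
Tool frame: the origin (TCP) lies at the very end of the fingers, on their centre line; the grasp point (between the pads) lies 19 mm behind it; z points along the fingers, x is the direction in which the jaws open and shut, and the axes are right-handed (so a half turn about z gives the same grasp; the last joint's range is limited). The gripper opens to 88 mm and grips with 3 to 60 N. Pads are 18 mm wide; open, the fingers measure 123 mm over their backs; the gripper's body (75 mm by 187 mm) begins 45 mm behind the grasp point.
Start: joints at [-1.295, 0.689, -0.195, 1.565, 0.157, 0.902, -0.215], TCP at [0.15, 0.607, 0.239] pointing down, gripper open.
Joint ranges: [-3.01, 3.01], [-0.46, 2.08], [-1.47, 1.51], [0.13, 2.56], [-1, 4.14], [0.04, 2.09], [-2.66, 2.66]. Speed limits (rad/s): [2.57, 2.57, 3.14, 3.14, 3.14, 3.14, 3.14].

## Interface

Orientations are given as a unit quaternion [x, y, z, w].
In Python, from plant import * gives the robot as it stands.
- The arm moves only by the tool apply_moves, never from a script. Its argument "series" is a list of rows, each an object of numbers: "x", "y", "z": the shift along the tool's x, y, z in units of 80 cm (1.0 is 80 cm); "wx", "wy", "wz": the turn, a rotation vector about the tool's x, y, z in units of pi rad (1.0 is pi rad); "fingers": the opening, from -1 (shut) to 1 (fully open), so that 0 is half open. In form: [{"x": .., "y": .., "z": .., "wx": .., "wy": .., "wz": .., "fingers": ..}, ...]. A call has 1 to 8 rows; each row shifts and turns the pose as measured when the row begins, along the tool's axes as they then stand; what a row does not reach is not made up. A row lasts 1/8 s, in which the tool goes at most 62.5 mm and 10.7 degrees, less where a joint would pass 70% of its speed; a pose out of reach is approached as far as the arm can. A call with a number of a shift or a turn outside -1 to 1 is refused whole. A call with a gripper value outside its range is refused whole. The fingers move at their own pace and stop on an object; "force" is the grip in N (left out, the last holds). Time passes only in rows, so rows that do not move let the fingers close. It gives the time, the measured TCP pose, the force and the opening at its end, in the units of the state.
- get_state(): the state, without advancing time (a new reading comes with each control period).
- snapshot(name): name is "side" or "top" or "wrist"; returns (picture, depth): 384x512x3 uint8, red, green, blue; 384x512 float32, m along the optical axis (not along the pixel's ray), 0 where there is no reading.
- camera_model(name): a dict with "camera_matrix" (3x3 intrinsics, pixels), "world_from_camera" (4x4, takes a point from camera to world coordinates). Camera axes: x right, y up, looking along -z (the intrinsics and any distortion apply to the point x, -y, -z); pixel columns grow to the right and rows downward; lengths in m; the calibration is good to about 2 mm. A picture is of the moment at which its call begins: read the wrist's pose just before it. camera_model takes no time and is no camera call; for the wrist camera it gives the pose at the moment of the call.
- finish_job(): hands the job in, once; it reports no verdict.
The state is a dict: "clock": time; "q": joint angles; "qd": joint speeds; "joint_torque": joint torques, N m; "tool_pos": TCP position; "eef_rot": TCP orientation; "contact_force": force on the tool from outside, world axes, zero at the start; "moment": the same for the moment, N m; "opening": opening from 0.0 (shut) to 1.0 (fully open).
Only numpy, scipy, OpenCV 4.12 (cv2) and the standard library are available. Lean on these libraries where they do the work, as an engineer would, in place of code of your own. Each camera call takes 0.05 s, during which the arm holds its last target. There are 200 camera calls.

## Task

Lay the round coir puck (not the square block) flat and fully down in the round cavity of the grey carrier in the seed tray and let go. Then lift the carrier out by its upright tab and present it to the camera stand: level, cavity end towards the stand, in line with the pointer rod, plate top at the height of the rod, front edge about 30 mm short of the ball on its tip. Finish while holding it still there with the puck in place, bumping neither the stand nor the block, bottle or pot.

Things in the scene. Friction and masses are not known exactly. Their poses are not given: they have to be found in the camera images.
- puck: Round brown coir puck, diameter 50 mm, 18 mm thick, about 35 g, lying flat on the table left of the tray. Origin: centre of its underside; z up.
- block: Bystander: square brown coir block 50 x 50 x 18 mm, flat on the table near the puck (the two may have swapped places). Origin: centre of its underside.
- carrier: Loose grey plastic carrier, 160 g, in the tray's bay. Plate 120 (x) x 76 (y) x 14 mm; origin: centre of its underside, z up. Round cavity, diameter 55, 8 mm deep, chamfered, centred 23 mm ahead of the origin (+x), 37 mm from the front edge. A seated puck stands 10 mm proud.
- cavity (a point): Centre of the mouth of the carrier's cavity, in the plane of the plate's top face (14 mm above its underside); axes as the carrier's.
- tab_top (a point): Middle of the top edge of the carrier's upright grip tab: 14 mm thick (carrier's y), 36 mm wide (x), centred 40 mm behind the carrier's origin (-x end); its top is 66 mm above the plate's underside, 52 mm above its top face.
- tray: Black seed tray, fixed. Origin on the table under its bay's centre; x along the bay. Bay 124 (x) x 80 mm (y) inside (2 mm play round the carrier), floor 4 mm and wall tops 16 mm above the table, walls 4 mm thick. Beyond the bay (x 68 to 144 mm, 132 mm wide) a strip of cells 36 mm high with seedlings up to 65 mm.
- rig: Camera stand, fixed, right of the work. Origin on the table on the column axis; -x points to the work, along the rod; z up. Foot 120 x 130 mm, 40 mm towards the work; column 405 mm tall. Its head, at a height that differs per start and stays put, carries the level rod and, 135 mm above it, a black camera looking obliquely down, out to 80 mm from the axis.
- rod_tip (a point): Outermost point of the steel ball (12 mm) at the end of the 7 mm pointer rod, 104 mm from the column axis towards the work, 135 to 215 mm above the table; axes as the rig's.
- view (a point): Where the centre of the cavity's mouth is to be held: level with the rod, 67 mm beyond rod_tip along the rig's -x (30 mm gap + 37 mm from front edge to cavity centre). Nothing is there to see or touch. Axes as the rig's: the carrier's +x is to point along the rig's +x.
- bottle: Bystander: clear plastic bottle, diameter 64 mm, 200 mm tall, standing. Origin: centre of its underside.
- pot: Bystander: terracotta pot, 76 mm wide, 70 mm tall, standing. Origin: centre of its underside.
There are look-alikes about, which are no part of the job. Of the things that look like the carrier, take the one that is farthest to the robot's right at the start.

How it is judged:
By the outcome, as a careful person would: the job done as asked, in the order asked, and still so for the second after the job is handed in, while the arm keeps its last pose, push and grip.
It also fails if it takes over 51 s, if anything falls off the work surface, if the arm or the gripper's body presses on something with over 40 N, if the wrist force passes 120 N, or if a joint passes its speed limit or range.

## Working session

There is one attempt and no reset: what is moved stays moved. The work goes in short steps, Python scripts to look and compute and a tool call to move; the robot and the scene stay as the last step left them, time stands still between calls to the robot, and variables do not carry over. Pictures are saved under pics/ and viewed, about 8 in all and at most 12, crops included, and the job is handed in when it is done.

Besides the shell and the picture viewer there is one more tool, called after "Call:" by a JSON object that holds its "method" and its "body". apply_moves: Moves the arm, as the interface text tells. Its arguments: {"type":"object","properties":{"series":{"type":"array","items":{"type":"object","properties":{"x":{"type":"number"},"y":{"type":"number"},"z":{"type":"number"},"wx":{"type":"number"},"wy":{"type":"number"},"wz":{"type":"number"},"fingers":{"type":"number"}}}},"force":{"type":"number"}},"required":["series"]}

```bash
ls; mkdir -p pics
cat > h.py <<'E'
from plant import *
import numpy as np, cv2
from scipy.spatial.transform import Rotation as R
def shot(n,f):
    M=camera_model(n); p,d=snapshot(n); cv2.imwrite(f'pics/{f}.png',p[:,:,::-1]); np.savez(f'pics/{f}.npz',p=p,d=d,K=M['camera_matrix'],T=M['world_from_camera']); return p,d,M
def w(f,u,v,d=None,r=1):
    z=np.load(f'pics/{f}.npz'); K,T=z['K'],z['T']
    if d is None:
        a=z['d'][v-r:v+r+1,u-r:u+r+1]; d=np.median(a[a>0])
    x=(u-K[0,2])/K[0,0]*d; y=(v-K[1,2])/K[1,1]*d
    return (T@[x,-y,-d,1])[:3]
def cloud(f):
    z=np.load(f'pics/{f}.npz'); K,T,d=z['K'],z['T'],z['d']
    v,u=np.mgrid[:384,:512]
    P=np.stack([(u-K[0,2])/K[0,0]*d,-(v-K[1,2])/K[1,1]*d,-d,np.ones_like(d)],-1)@T.T
    P=P[...,:3]; P[d==0]=np.nan; return P
E
python3 - <<'E'
from h import *
np.set_printoptions(precision=4,suppress=True)
print(get_state())
ims=[]
for n in('top','side'):
    p,d,M=shot(n,n+'0'); print(n,M)
E
```

```text
pics
{'clock': 0.0, 'q': array([-1.2952,  0.69  , -0.1945,  1.5663,  0.1573,  0.9025, -0.2151]), 'qd': array([ 0.0023, -0.0014,  0.0003,  0.0006,  0.0019, -0.0008, -0.0022]), 'joint_torque': array([ -0.0003, -52.7568,  -1.2671, -15.3432,  -0.0526,   0.0064,
         0.0002]), 'tool_pos': array([0.1496, 0.6062, 0.2379]), 'eef_rot': array([ 0.7872,  0.6167, -0.0007,  0.0006]), 'contact_force': array([-0.5167, -0.4678, -0.0727]), 'moment': array([ 0.0205, -0.0523,  0.0438]), 'opening': 1.0004705489255554}
top {'camera_matrix': array([[356.8591,   0.    , 261.7101],
       [  0.    , 356.8591, 189.7324],
       [  0.    ,   0.    ,   1.    ]]), 'world_from_camera': array([[ 0.0285,  0.9924, -0.1197,  0.4641],
       [-0.9995,  0.0301,  0.0108, -0.0595],
       [ 0.0143,  0.1194,  0.9927,  0.9803],
       [ 0.    ,  0.    ,  0.    ,  1.    ]])}
side {'camera_matrix': array([[411.7484,   0.    , 255.332 ],
       [  0.    , 411.7484, 188.4684],
       [  0.    ,   0.    ,   1.    ]]), 'world_from_camera': array([[ 0.9848,  0.1049, -0.1386,  0.3586],
       [-0.1737,  0.6197, -0.7654, -1.0633],
       [ 0.0056,  0.7778,  0.6285,  0.9113],
       [ 0.    ,  0.    ,  0.    ,  1.    ]])}
```

Run:
```python
import cv2
for n in('top0','side0'):
    cv2.imwrite(f'pics/{n}b.png',cv2.resize(cv2.imread(f'pics/{n}.png'),(800,600),interpolation=cv2.INTER_CUBIC))
```

```text
(no output)
```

View pics/top0b.png

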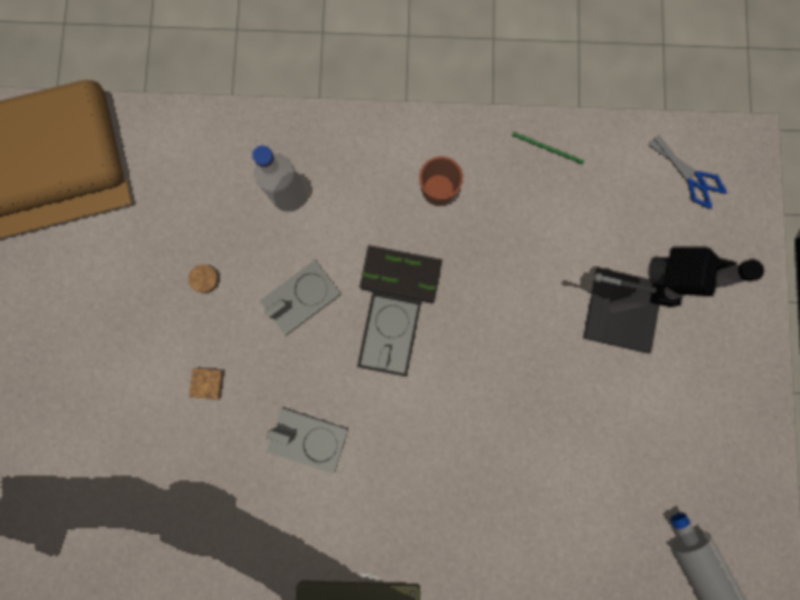

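View pics/side0b.png

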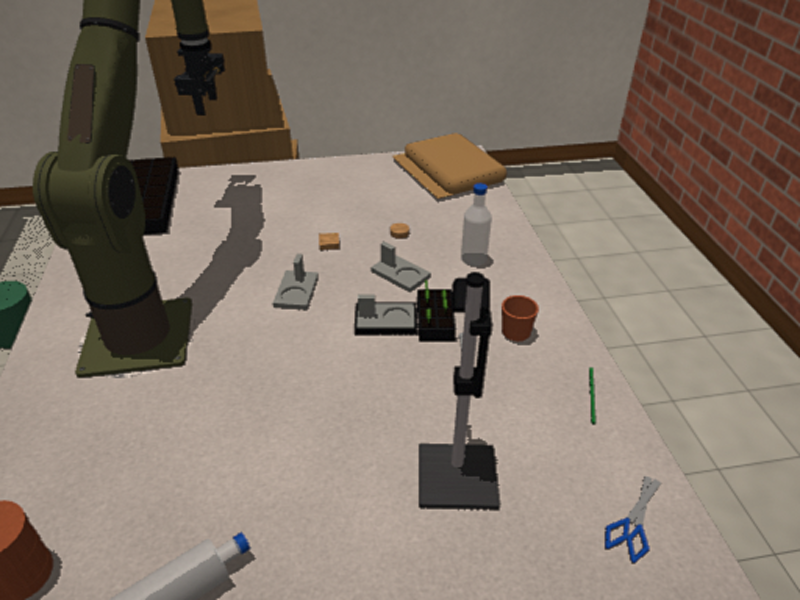

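The top view shows three carriers, at (300,297), (390,335) and (307,440). The one at (390,335) is the farthest right and sits in the tray bay, so it fits. The round puck is at (203,278) and the square block at (206,383). The rod tip is at about (565,283), with the bottle at (275,170) and the pot at (441,180). Next I'll measure these and enlarge the crops.

Run:
```python
from h import *
np.set_printoptions(precision=4,suppress=True)
P=cloud('top0')
s=512/800
def reg(u0,u1,v0,v1,zl,zh):
    a=P[int(v0*.64):int(v1*.64),int(u0*.64):int(u1*.64)].reshape(-1,3); return a[(a[:,2]>zl)&(a[:,2]<zh)]
for n,a in dict(puck=reg(180,226,255,300,.009,.04),block=reg(180,232,360,405,.009,.04),tab=reg(365,415,330,372,.045,.09),plate=reg(355,422,290,378,.011,.03),cells=reg(350,450,235,310,.03,.045),bottle=reg(240,310,135,215,.02,.25),pot=reg(410,470,150,210,.05,.09),foot=reg(575,665,260,360,.01,.04),rod=reg(555,600,270,300,.1,.25),head=reg(600,770,230,320,.1,.5)).items():
    r=cv2.minAreaRect((a[:,:2]*1000).astype(np.float32)); print(n,len(a),a.mean(0),a.min(0),a.max(0),'rect',np.round(r[0]),np.round(r[1]),round(r[2],1))
a=cv2.imread('pics/top0.png'); b=cv2.imread('pics/side0.png')
c=[cv2.resize(x,(400,300),interpolation=cv2.INTER_CUBIC) for x in (a[150:246,215:343] if 0 else a[150:246,195:323],a[155:251,340:468],a[160:256,100:228],b[180:276,215:343])]
cv2.imwrite('pics/crop1.png',np.vstack([np.hstack(c[:2]),np.hstack(c[2:])]))
```

```text
puck 274 [0.6026 0.2905 0.017 ] [0.5792 0.2671 0.0092] [0.6267 0.3166 0.0217] rect [603. 292.] [47. 50.] 3.7
block 374 [0.4223 0.2725 0.017 ] [0.396  0.2474 0.0094] [0.4479 0.3001 0.0214] rect [422. 274.] [52. 50.] 86.4
tab 80 [ 0.4753 -0.0305  0.069 ] [ 0.4573 -0.0394  0.0533] [ 0.4928 -0.0225  0.0727] rect [475. -30.] [14. 36.] 80.5
plate 1186 [ 0.5145 -0.0361  0.0169] [ 0.4445 -0.0902  0.011 ] [0.5914 0.017  0.0299] rect [517. -30.] [101. 134.] 80.8
cells 1249 [ 0.6187 -0.054   0.0363] [ 0.5731 -0.1227  0.0303] [0.6661 0.0157 0.0421] rect [620. -53.] [132.  77.] 80.7
bottle 901 [0.7487 0.1438 0.1257] [0.7281 0.1206 0.0202] [0.7903 0.1806 0.2027] rect [756. 149.] [56. 63.] 36.2
pot 269 [ 0.7843 -0.1173  0.0649] [ 0.7425 -0.1518  0.0501] [ 0.8166 -0.08    0.0738] rect [ 779. -116.] [74. 72.] 2.4
foot 1603 [ 0.5612 -0.4398  0.0139] [ 0.4968 -0.5065  0.01  ] [ 0.6433 -0.3755  0.0394] rect [ 570. -446.] [120. 130.] 79.0
rod 18 [ 0.5923 -0.3287  0.2143] [ 0.5879 -0.332   0.2097] [ 0.5973 -0.3255  0.2176] rect [ 593. -329.] [9. 6.] 2.4
head 2062 [ 0.5771 -0.3958  0.3279] [ 0.5518 -0.4494  0.1018] [ 0.6101 -0.3327  0.4075] rect [ 581. -389.] [115.  51.] 80.0
```

View pics/crop1.png

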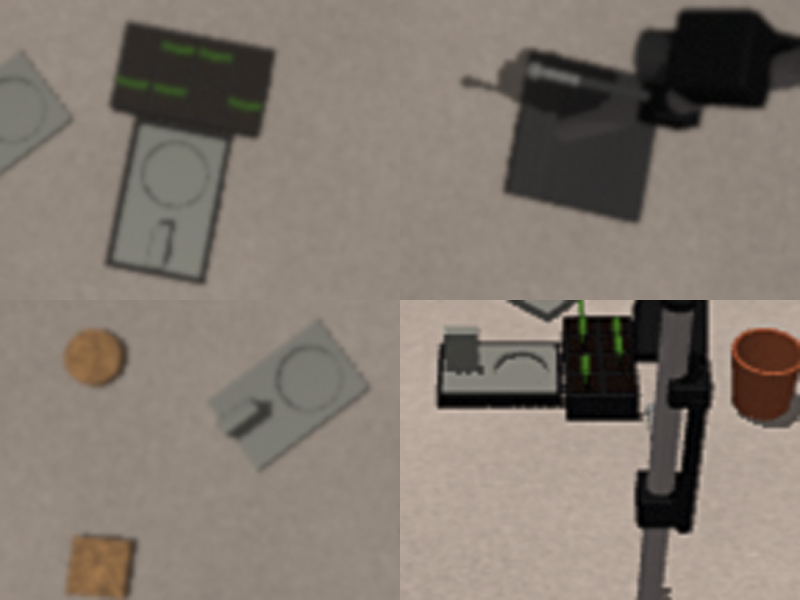

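The crop confirms the target: the carrier in the tray bay, with its round cavity nearest the cells and the tab at the near end. The puck is round at top-left and the block is square. Next I'll check the stand geometry from both cameras.

Run:
```python
from h import *
np.set_printoptions(precision=3,suppress=True,linewidth=150)
P=cloud('top0')
print('top rod area'); 
for v in range(176,190,2): print(v,[tuple(np.round(P[v,u]*1000).astype(int)) if np.isfinite(P[v,u,0]) else None for u in range(356,382,4)])
a=P[150:215,400:500].reshape(-1,3)
for lo,hi in((.38,.42),(.3,.38),(.25,.3)):
    b=a[(a[:,2]>lo)&(a[:,2]<hi)]; 
    if len(b): print(lo,len(b),b.mean(0),b.min(0),b.max(0))
S=cloud('side0')
b=S[150:340,250:330].reshape(-1,3); b=b[np.isfinite(b[:,0])&(b[:,1]<-.25)&(b[:,1]>-.6)]
for z in np.arange(.03,.44,.03):
    c=b[(b[:,2]>z)&(b[:,2]<z+.03)]
    if len(c): print('side',round(z,2),len(c),c.mean(0),c.min(0),c.max(0))
c=S[280:330,260:325].reshape(-1,3); c=c[(c[:,2]>.005)&(c[:,2]<.03)]; print(cv2.minAreaRect((c[:,:2]*1000).astype(np.float32)))
im=cv2.imread('pics/side0.png')[165:315,215:340]; cv2.imwrite('pics/crop2.png',cv2.resize(im,None,fx=4,fy=4,interpolation=cv2.INTER_CUBIC))
```

```text
top rod area
176 [(np.int64(629), np.int64(-332), np.int64(0)), (np.int64(629), np.int64(-344), np.int64(-2)), (np.int64(630), np.int64(-355), np.int64(-3)), (np.int64(630), np.int64(-366), np.int64(0)), (np.int64(631), np.int64(-378), np.int64(-3)), (np.int64(630), np.int64(-387), np.int64(2)), (np.int64(595), np.int64(-326), np.int64(213))]
178 [(np.int64(623), np.int64(-332), np.int64(2)), (np.int64(624), np.int64(-344), np.int64(-2)), (np.int64(624), np.int64(-355), np.int64(-1)), (np.int64(624), np.int64(-366), np.int64(0)), (np.int64(625), np.int64(-378), np.int64(-2)), (np.int64(625), np.int64(-388), np.int64(0)), (np.int64(591), np.int64(-326), np.int64(210))]
180 [(np.int64(618), np.int64(-332), np.int64(-1)), (np.int64(618), np.int64(-344), np.int64(-1)), (np.int64(618), np.int64(-355), np.int64(-1)), (np.int64(618), np.int64(-365), np.int64(1)), (np.int64(620), np.int64(-378), np.int64(-5)), (np.int64(619), np.int64(-387), np.int64(2)), (np.int64(618), np.int64(-396), np.int64(8))]
182 [(np.int64(612), np.int64(-332), np.int64(-1)), (np.int64(612), np.int64(-344), np.int64
[... 1936 characters left out ...]
4 -0.417  0.21 ]
side 0.21 241 [ 0.575 -0.433  0.224] [ 0.555 -0.455  0.21 ] [ 0.595 -0.33   0.24 ]
side 0.24 149 [ 0.578 -0.442  0.256] [ 0.564 -0.455  0.24 ] [ 0.596 -0.427  0.27 ]
side 0.27 150 [ 0.578 -0.442  0.286] [ 0.564 -0.455  0.27 ] [ 0.595 -0.426  0.3  ]
side 0.3 166 [ 0.577 -0.441  0.316] [ 0.556 -0.456  0.3  ] [ 0.596 -0.386  0.33 ]
side 0.33 381 [ 0.577 -0.428  0.345] [ 0.552 -0.453  0.33 ] [ 0.602 -0.364  0.36 ]
side 0.36 258 [ 0.574 -0.415  0.371] [ 0.554 -0.439  0.36 ] [ 0.605 -0.385  0.39 ]
side 0.39 122 [ 0.573 -0.431  0.402] [ 0.562 -0.441  0.391] [ 0.586 -0.416  0.407]
((560.1096801757812, -450.75128173828125), (135.64715576171875, 148.61111450195312), 78.44937896728516)
```

View pics/crop2.png

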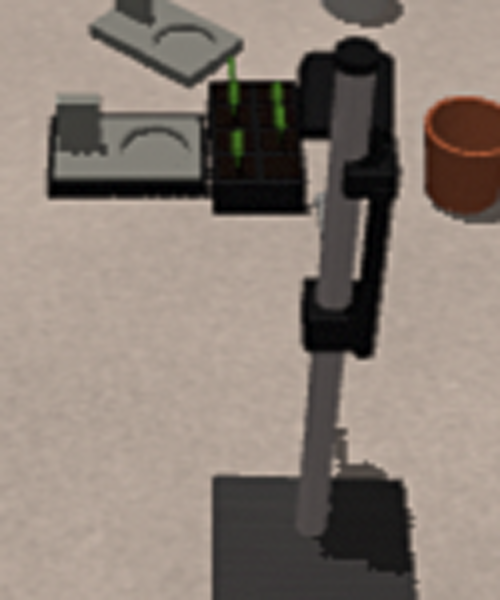

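The column axis is at about (0.574, -0.427) and the ball tip at about (0.593, -0.326). They are 104 mm apart, which matches, and the rig yaw is about -100.5°. The tray yaw is about -9.3°. Now I'll move towards the puck.

Call:
{"method": "apply_moves", "body": {"series": [{"x":-0.027,"y":0.071,"fingers":1},{"x":-0.027,"y":0.071,"fingers":1},{"x":-0.027,"y":0.071,"fingers":1},{"x":-0.027,"y":0.071,"fingers":1},{"x":-0.027,"y":0.071,"fingers":1},{"x":-0.027,"y":0.071,"fingers":1},{"x":-0.027,"y":0.071,"fingers":1},{"x":-0.027,"y":0.071,"fingers":1}], "force": 15}}

```text
schema error: expected keys x, y, z, wx, wy, wz, fingers
```

```bash
cat >> h.py <<'E'
def go(x,y,z,jaw,q=True):
    "remaining move to world x,y,z with tool x at world angle jaw (deg), tool down; in units, current tool axes"
    s=get_state(); r=R.from_quat(s['eef_rot']); c=np.array(s['tool_pos'])
    G=R.from_euler('ZX',[jaw,180],degrees=True)
    d=r.inv().apply(np.array([x,y,z])-c)/.8; t=(r.inv()*G).as_rotvec()/np.pi
    X=r.as_matrix()[:,0]
    print('t',round(s['clock'],2),'pos',c.round(4),'jaw',round(np.degrees(np.arctan2(X[1],X[0])),2),'open',round(s['opening'],3),'F',np.round(s['contact_force'],2),'q7',round(s['q'][6],2))
    print('xyz',d.round(4),'rot',t.round(4))
E
python3 -c "
from h import *
go(.603,.291,.15,80.7)"
```

```text
t 0.1 pos [0.1496 0.6063 0.238 ] jaw 76.15 open 1.0 F [-0.42  0.18 -0.04] q7 -0.22
xyz [-0.2468  0.6446  0.1105] rot [ 0.      0.0005 -0.0253]
```

Call:
{"method": "apply_moves", "body": {"series": [{"x":-0.027,"y":0.071,"z":0,"wx":0,"wy":0,"wz":0,"fingers":1},{"x":-0.027,"y":0.071,"z":0,"wx":0,"wy":0,"wz":0,"fingers":1},{"x":-0.027,"y":0.071,"z":0,"wx":0,"wy":0,"wz":0,"fingers":1},{"x":-0.027,"y":0.071,"z":0,"wx":0,"wy":0,"wz":0,"fingers":1},{"x":-0.027,"y":0.071,"z":0,"wx":0,"wy":0,"wz":0,"fingers":1},{"x":-0.027,"y":0.071,"z":0,"wx":0,"wy":0,"wz":0,"fingers":1},{"x":-0.027,"y":0.071,"z":0,"wx":0,"wy":0,"wz":0,"fingers":1},{"x":-0.027,"y":0.071,"z":0,"wx":0,"wy":0,"wz":0,"fingers":1}], "force": 15}}

```text
clock: 1.1
tool_pos: [0.5547, 0.3282, 0.2333]
eef_rot: [0.783, 0.622, -0.003, -0.002]
contact_force: [0.9, -0.0, -0.8]
opening: 0.999
```

```bash
python3 -c "
from h import *
go(.603,.291,.15,80.7)"
```

```text
t 1.1 pos [0.5547 0.3282 0.2333] jaw 76.97 open 0.999 F [ 0.88 -0.   -0.79] q7 0.56
xyz [-0.0314  0.07    0.1038] rot [-0.0022  0.001  -0.0207]
```

Call:
{"method": "apply_moves", "body": {"series": [{"x":-0.016,"y":0.035,"z":0.05,"wx":0,"wy":0,"wz":-0.01,"fingers":1},{"x":-0.016,"y":0.035,"z":0.05,"wx":0,"wy":0,"wz":-0.01,"fingers":1},{"x":0,"y":0,"z":0,"wx":0,"wy":0,"wz":0,"fingers":1}]}}

```text
clock: 1.48
tool_pos: [0.6105, 0.2823, 0.1496]
eef_rot: [0.766, 0.643, -0.004, 0.001]
contact_force: [-1.2, -0.3, 0.1]
opening: 0.999
```

Run:
```python
from h import *
go(.603,.291,.010,80.7)
p,d,M=shot('wrist','w1'); go(.603,.291,.010,80.7)
P=cloud('w1')
a=P.reshape(-1,3); m=(np.hypot(P[...,0]-.603,P[...,1]-.291)<.04)&(P[...,2]>.012)&(P[...,2]<.025)
b=P[m]; print(len(b), b.mean(0))
if len(b): print(cv2.minEnclosingCircle((b[:,:2]*1000).astype(np.float32)))
```

```text
t 1.48 pos [0.6105 0.2823 0.1496] jaw 80.03 open 0.999 F [-1.18 -0.27  0.12] q7 0.68
xyz [ 0.0101 -0.0105  0.1745] rot [-0.0012  0.002  -0.0037]
t 1.52 pos [0.61   0.2854 0.1516] jaw 80.16 open 0.998 F [-0.28  0.09  1.19] q7 0.68
xyz [ 0.0059 -0.0093  0.1771] rot [-0.0008  0.0008 -0.003 ]
2556 [0.60174429 0.29105078 0.01840989]
((602.5802612304688, 291.03338623046875), 24.970735549926758)
```

View pics/w1.png

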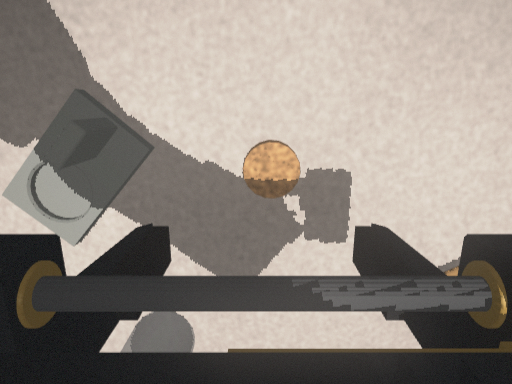

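The wrist view shows the round puck at pixel (271,168), which measures (0.602, 0.291) with radius 25 mm and its top at 18 mm. I'll descend onto it.

Call:
{"method": "apply_moves", "body": {"series": [{"x":0.006,"y":-0.01,"z":0.05,"wx":0,"wy":0,"wz":-0.003,"fingers":1},{"x":0,"y":0,"z":0.05,"wx":0,"wy":0,"wz":0,"fingers":1},{"x":0,"y":0,"z":0.03,"wx":0,"wy":0,"wz":0,"fingers":1},{"x":0,"y":0,"z":0,"wx":0,"wy":0,"wz":0,"fingers":1}]}}

```text
clock: 2.02
tool_pos: [0.6012, 0.3018, 0.0517]
eef_rot: [0.76, 0.65, 0.004, -0.003]
contact_force: [-0.3, 0.2, 0.2]
opening: 0.999
```

```bash
python3 -c "
from h import *
go(.602,.291,.010,80.7)"
```

```text
t 2.02 pos [0.6012 0.3018 0.0517] jaw 81.09 open 0.999 F [-0.29  0.21  0.24] q7 0.64
xyz [-0.0136  0.003   0.0519] rot [ 0.0003 -0.003   0.0022]
```

Call:
{"method": "apply_moves", "body": {"series": [{"x":-0.013,"y":0.003,"z":0.02,"wx":0,"wy":-0.003,"wz":0,"fingers":1},{"x":0,"y":0,"z":0.01,"wx":0,"wy":0,"wz":0,"fingers":1},{"x":0,"y":0,"z":0,"wx":0,"wy":0,"wz":0,"fingers":1}]}}

```text
clock: 2.4
tool_pos: [0.6033, 0.2933, 0.0301]
eef_rot: [0.76, 0.65, 0.003, 0.001]
contact_force: [-0.8, -0.4, -0.5]
opening: 1.002
```

```bash
python3 -c "
from h import *
go(.602,.291,.010,80.7)
snapshot('top')
go(.602,.291,.010,80.7)"
```

```text
t 2.4 pos [0.6033 0.2933 0.0301] jaw 81.16 open 1.002 F [-0.85 -0.45 -0.52] q7 0.64
xyz [-0.0032 -0.0013  0.0251] rot [ 0.0016 -0.0012  0.0025]
t 2.45 pos [0.6036 0.2931 0.0303] jaw 81.14 open 0.999 F [-0.63  0.19 -0.67] q7 0.64
xyz [-0.0029 -0.0017  0.0254] rot [ 0.0017 -0.0011  0.0025]
```

Call:
{"method": "apply_moves", "body": {"series": [{"x":-0.003,"y":-0.002,"z":0.015,"wx":0.001,"wy":-0.001,"wz":0,"fingers":1},{"x":0,"y":0,"z":0.008,"wx":0,"wy":0,"wz":0,"fingers":1},{"x":0,"y":0,"z":0,"wx":0,"wy":0,"wz":0,"fingers":1}]}}

```text
clock: 2.82
tool_pos: [0.602, 0.2909, 0.0112]
eef_rot: [0.76, 0.65, 0.001, 0.001]
contact_force: [0.1, 0.2, 0.1]
opening: 1.002
```

```bash
python3 -c "
from h import *
go(.602,.291,.010,80.7)"
```

```text
t 2.83 pos [0.602  0.2909 0.0112] jaw 81.12 open 1.002 F [0.05 0.22 0.09] q7 0.63
xyz [ 0.0001 -0.0001  0.0015] rot [ 0.0009 -0.0003  0.0024]
```

Call:
{"method": "apply_moves", "body": {"series": [{"x":0,"y":0,"z":0.001,"wx":0,"wy":0,"wz":0,"fingers":0},{"x":0,"y":0,"z":0,"wx":0,"wy":0,"wz":0,"fingers":0},{"x":0,"y":0,"z":0,"wx":0,"wy":0,"wz":0,"fingers":0},{"x":0,"y":0,"z":0,"wx":0,"wy":0,"wz":0,"fingers":0},{"x":0,"y":0,"z":0,"wx":0,"wy":0,"wz":0,"fingers":0}], "force": 15}}

```text
clock: 3.45
tool_pos: [0.6024, 0.2913, 0.0109]
eef_rot: [0.76, 0.65, 0.002, 0.001]
contact_force: [0.2, 0.1, -1.1]
opening: 0.558
```

```bash
python3 -c "
from h import *
go(.602,.291,.12,80.7)"
```

```text
t 3.45 pos [0.6024 0.2913 0.0109] jaw 81.12 open 0.558 F [ 0.24  0.11 -1.1 ] q7 0.63
xyz [-0.0002  0.     -0.1364] rot [ 0.0011 -0.0005  0.0023]
```

Call:
{"method": "apply_moves", "body": {"series": [{"x":0,"y":0,"z":-0.02,"wx":0,"wy":0,"wz":0,"fingers":0},{"x":0,"y":0,"z":-0.06,"wx":0,"wy":0,"wz":0,"fingers":0},{"x":0,"y":0,"z":-0.07,"wx":0,"wy":0,"wz":0,"fingers":0}]}}

```text
clock: 3.82
tool_pos: [0.5994, 0.2897, 0.1312]
eef_rot: [0.76, 0.65, -0.003, 0.0]
contact_force: [-0.2, 0.4, 0.2]
opening: 0.559
```

Run:
```python
from h import *
go(.537,-.04,.13,80.7)
M=camera_model('wrist');print(np.round(M['world_from_camera'],3),M['camera_matrix'])
# carrier from top: plate-top pixels, cavity floor pixels
P=cloud('top0'); c,s=np.cos(np.radians(-9.3)),np.sin(np.radians(-9.3))
x=(P[...,0]-.514)*c+(P[...,1]+.0365)*s; y=-(P[...,0]-.514)*s+(P[...,1]+.0365)*c
import itertools
m=(abs(x)<.09)&(abs(y)<.055)&(P[...,2]<.03)
img=np.load('pics/top0.npz')['p']
b=m&(P[...,2]>.009)
print(np.c_[x[b],y[b]].min(0),np.c_[x[b],y[b]].max(0))
f=m&(np.hypot(x-.023,y)<.02); print('floor z',np.nanmedian(P[...,2][f]))
```

```text
t 3.83 pos [0.5994 0.2897 0.1312] jaw 81.16 open 0.559 F [-0.15  0.38  0.17] q7 0.67
xyz [-0.4192 -0.0137  0.0032] rot [-0.001   0.0013  0.0025]
[[ 0.153 -0.956 -0.251  0.534]
 [ 0.988  0.147  0.042  0.3  ]
 [-0.003 -0.254  0.967  0.278]
 [ 0.     0.     0.     1.   ]] [[329.74293239   0.         261.44808992]
 [  0.         329.74293239 189.10816009]
 [  0.           0.           1.        ]]
[-0.06501264 -0.05080311] [0.06953866 0.05393548]
floor z 0.009457986341136815
```

Call:
{"method": "apply_moves", "body": {"series": [{"x":-0.06,"y":0.006,"z":-0.01,"wx":0,"wy":0,"wz":0,"fingers":0},{"x":-0.06,"y":0.006,"z":-0.01,"wx":0,"wy":0,"wz":0,"fingers":0},{"x":-0.06,"y":0.006,"z":0,"wx":0,"wy":0,"wz":0,"fingers":0},{"x":-0.06,"y":0.006,"z":0,"wx":0,"wy":0,"wz":0,"fingers":0},{"x":-0.06,"y":0.006,"z":0,"wx":0,"wy":0,"wz":0,"fingers":0},{"x":-0.06,"y":0.006,"z":0,"wx":0,"wy":0,"wz":0,"fingers":0},{"x":-0.05,"y":0.006,"z":0,"wx":0,"wy":0,"wz":0,"fingers":0},{"x":0,"y":0,"z":0,"wx":0,"wy":0,"wz":0,"fingers":0}]}}

```text
clock: 4.82
tool_pos: [0.588, -0.0469, 0.1622]
eef_rot: [0.759, 0.651, 0.008, 0.005]
contact_force: [0.5, 0.9, 0.1]
opening: 0.557
```

Run:
```python
from h import *
snapshot('top')  # settle
go(.537,-.04,.13,80.7)
p,d,M=shot('wrist','w2'); go(.537,-.04,.13,80.7)
P=cloud('w2'); z=P[...,2]
m=(np.hypot(P[...,0]-.514,P[...,1]+.0365)<.09)&(z>.014)&(z<.024)
print(m.sum(), np.nanmedian(z[m]))
cv2.imwrite('pics/w2b.png',cv2.resize(p[:,:,::-1],(800,600),interpolation=cv2.INTER_CUBIC))
```

```text
t 4.88 pos [ 0.5884 -0.0439  0.1624] jaw 81.37 open 0.557 F [0.51 1.18 0.32] q7 1.1
xyz [-0.0052 -0.065   0.0392] rot [ 0.0061 -0.0027  0.0037]
t 4.92 pos [ 0.5886 -0.0414  0.1623] jaw 81.55 open 0.56 F [-0.28  0.76  0.64] q7 1.1
xyz [-0.0081 -0.0648  0.0391] rot [ 0.0061 -0.0032  0.0047]
12341 0.018202784680134587
```

View pics/w2b.png

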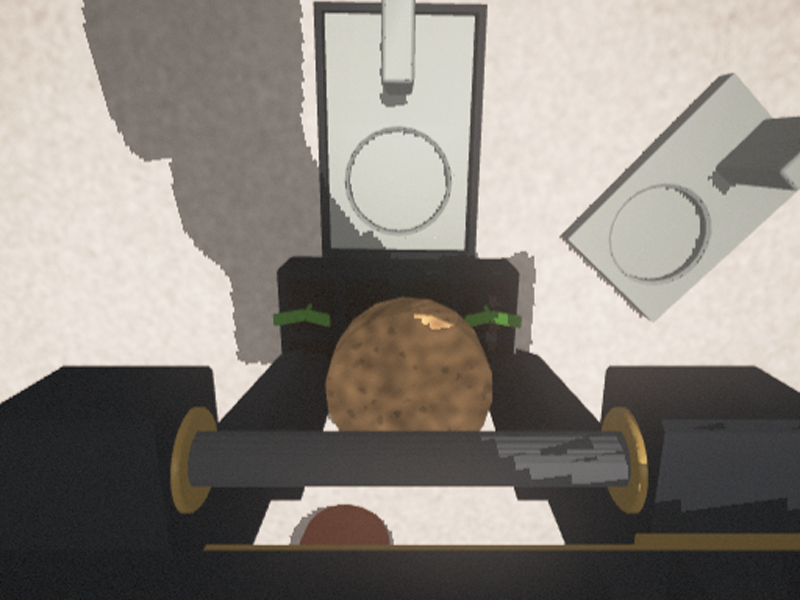

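```bash
cat >> h.py <<'E'
def pl(f,u,v,z):
    q=np.load(f'pics/{f}.npz'); K,T=q['K'],q['T']
    r=T[:3,:3]@[(u-K[0,2])/K[0,0],-(v-K[1,2])/K[1,1],-1]; return T[:3,3]+r*(z-T[2,3])/r[2]
def fitplane(b):
    c=b.mean(0); n=np.linalg.svd(b-c)[2][2]; n*=np.sign(n[2]); return c,np.degrees(n[:2])
E
python3 - <<'E'
from h import *
np.set_printoptions(precision=4,suppress=True)
k=512/800
for n,u,v in(('cav',399,181),('L',346,181),('R',452,181),('U',399,127),('D',399,235),('mid far',402.5,13),('mid front',399.5,248)): print(n,pl('w2',u*k,v*k,.018))
P=cloud('w2'); b=P[195:270,215:310].reshape(-1,3); b=b[(b[:,2]>.12)&(b[:,2]<.19)]; c,n=fitplane(b); print('puck',c,n,b.min(0),b.max(0))
z=P[...,2]; m=(np.hypot(P[...,0]-.514,P[...,1]+.0365)<.07)&(z>.014)&(z<.024); 
print('plate',fitplane(P[m]))
m=(np.hypot(P[...,0]-.475,P[...,1]+.03)<.04)&(z>.064)&(z<.08); print('tab',P[m].mean(0),P[m].min(0),P[m].max(0),cv2.minAreaRect((P[m][:,:2]*1000).astype(np.float32)))
E
```

```text
cav [ 0.5366 -0.0405  0.018 ]
L [ 0.5322 -0.0693  0.018 ]
R [ 0.5409 -0.0117  0.018 ]
U [ 0.5087 -0.0362  0.018 ]
D [ 0.5661 -0.0452  0.018 ]
mid far [ 0.4548 -0.026   0.018 ]
mid front [ 0.5735 -0.046   0.018 ]
puck [ 0.5803 -0.0431  0.1692] [-6.9492  0.4519] [ 0.5631 -0.0673  0.1526] [ 0.6003 -0.0205  0.1718]
plate (array([ 0.5077, -0.0364,  0.0181]), array([ 0.1072, -0.0494]))
tab [ 0.4769 -0.0315  0.0702] [ 0.4601 -0.0405  0.0643] [ 0.4935 -0.0222  0.073 ] ((476.9761657714844, -31.399030685424805), (13.9266939163208, 32.30681610107422), 80.60102081298828)
```

Call:
{"method": "apply_moves", "body": {"series": [{"x":-0.004,"y":-0.032,"z":0.02,"wx":0.006,"wy":-0.003,"wz":0.004,"fingers":0},{"x":-0.004,"y":-0.032,"z":0.02,"wx":0,"wy":0,"wz":0,"fingers":0},{"x":0,"y":0,"z":0.03,"wx":0,"wy":0,"wz":0,"fingers":0},{"x":0,"y":0,"z":0,"wx":0,"wy":0,"wz":0,"fingers":0}]}}

```text
clock: 5.42
tool_pos: [0.5385, -0.0294, 0.1072]
eef_rot: [0.758, 0.653, 0.004, -0.001]
contact_force: [-0.0, 0.2, 0.1]
opening: 0.56
```

Run:
```python
from h import *
np.set_printoptions(precision=4,suppress=True)
snapshot('top')
go(.537,-.0405,.045,80.6)
p,d,M=shot('wrist','w3'); s=get_state(); print(s['tool_pos'],R.from_quat(s['eef_rot']).as_matrix()[:,2])
P=cloud('w3'); b=P[150:300,180:340].reshape(-1,3); zt=s['tool_pos'][2]+.0075
b=b[(abs(b[:,2]-zt)<.006)&(np.hypot(b[:,0]-s['tool_pos'][0],b[:,1]-s['tool_pos'][1])<.03)]; c,n=fitplane(b); print('puck',len(b),c,n,b.min(0),b.max(0))
```

```text
t 5.47 pos [ 0.5392 -0.0293  0.1081] jaw 81.51 open 0.565 F [-0.11 -0.16 -0.25] q7 1.02
xyz [-0.0149 -0.0012  0.0787] rot [ 0.002  -0.0026  0.005 ]
[ 0.5398 -0.0299  0.1086] [ 0.0089  0.0069 -0.9999]
puck 7492 [ 0.5337 -0.029   0.1157] [-1.4968 -0.1288] [ 0.5139 -0.0561  0.1101] [ 0.5544 -0.0005  0.122 ]
```

Call:
{"method": "apply_moves", "body": {"series": [{"x":-0.015,"y":-0.002,"z":0.02,"wx":0.002,"wy":-0.003,"wz":0.004,"fingers":0},{"x":0,"y":0,"z":0.03,"wx":0,"wy":0,"wz":0,"fingers":0},{"x":0,"y":0,"z":0.02,"wx":0,"wy":0,"wz":0,"fingers":0},{"x":0,"y":0,"z":0,"wx":0,"wy":0,"wz":0,"fingers":0}]}}

```text
clock: 6.02
tool_pos: [0.5388, -0.0433, 0.0515]
eef_rot: [0.763, 0.647, 0.001, 0.003]
contact_force: [0.2, 0.1, -1.1]
opening: 0.563
```

Run:
```python
from h import *
go(.537,-.0405,.030,80.6)
```

```text
t 6.03 pos [ 0.5388 -0.0433  0.0515] jaw 80.6 open 0.563 F [ 0.24  0.14 -1.06] q7 0.98
xyz [ 0.0031 -0.003   0.0268] rot [0.0018 0.0008 0.    ]
```

Call:
{"method": "apply_moves", "body": {"series": [{"x":0.003,"y":-0.003,"z":0.012,"wx":0.002,"wy":0.001,"wz":0,"fingers":0},{"x":0,"y":0,"z":0.007,"wx":0,"wy":0,"wz":0,"fingers":0},{"x":0,"y":0,"z":0,"wx":0,"wy":0,"wz":0,"fingers":0}]}}

```text
clock: 6.4
tool_pos: [0.5375, -0.0405, 0.0361]
eef_rot: [0.763, 0.647, 0.001, -0.0]
contact_force: [0.2, 0.2, 0.4]
opening: 0.555
```

Run:
```python
from h import *
go(.537,-.0405,.021,80.6)
```

```text
t 6.4 pos [ 0.5375 -0.0405  0.0361] jaw 80.57 open 0.555 F [0.23 0.24 0.39] q7 0.97
xyz [-0.0001 -0.0006  0.0189] rot [ 0.0001 -0.0004 -0.0001]
```

Call:
{"method": "apply_moves", "body": {"series": [{"x":0,"y":-0.001,"z":0.007,"wx":0,"wy":0,"wz":0,"fingers":0},{"x":0,"y":0,"z":0.006,"wx":0,"wy":0,"wz":0,"fingers":0},{"x":0,"y":0,"z":0.005,"wx":0,"wy":0,"wz":0,"fingers":0},{"x":0,"y":0,"z":0,"wx":0,"wy":0,"wz":0,"fingers":0}]}}

```text
clock: 6.9
tool_pos: [0.5371, -0.0403, 0.0212]
eef_rot: [0.763, 0.647, 0.001, 0.0]
contact_force: [0.3, 0.2, -0.2]
opening: 0.559
```

Run:
```python
from h import *
go(.537,-.0405,.021,80.6)
```

```text
t 6.9 pos [ 0.5371 -0.0403  0.0212] jaw 80.58 open 0.559 F [ 0.27  0.25 -0.21] q7 0.97
xyz [-0.0002 -0.      0.0002] rot [ 0.0005 -0.0005 -0.0001]
```

Call:
{"method": "apply_moves", "body": {"series": [{"x":0,"y":0,"z":0,"wx":0,"wy":0,"wz":0,"fingers":0.45},{"x":0,"y":0,"z":0,"wx":0,"wy":0,"wz":0,"fingers":0.45},{"x":0,"y":0,"z":0,"wx":0,"wy":0,"wz":0,"fingers":0.45},{"x":0,"y":0,"z":-0.02,"wx":0,"wy":0,"wz":0,"fingers":0.45},{"x":0,"y":0,"z":-0.06,"wx":0,"wy":0,"wz":0,"fingers":0.45},{"x":0,"y":0,"z":-0.06,"wx":0,"wy":0,"wz":0,"fingers":0.45},{"x":0,"y":0.05,"z":-0.02,"wx":0,"wy":0,"wz":0,"fingers":0.45},{"x":0,"y":0,"z":0,"wx":0,"wy":0,"wz":0,"fingers":0.45}]}}

```text
clock: 7.9
tool_pos: [0.5774, -0.0473, 0.1583]
eef_rot: [0.763, 0.647, 0.002, 0.001]
contact_force: [-0.2, 0.2, 0.7]
opening: 0.726
```

Run:
```python
from h import *
np.set_printoptions(precision=4,suppress=True)
snapshot('top')
go(.4748,-.0302,.12,80.6)
p,d,M=shot('wrist','w4'); P=cloud('w4'); z=P[...,2]
m=(np.hypot(P[...,0]-.537,P[...,1]+.0405)<.035)&(z>.0225)&(z<.04); print('puck',m.sum(),fitplane(P[m]),cv2.minEnclosingCircle((P[m][:,:2]*1000).astype(np.float32)))
m=(np.hypot(P[...,0]-.475,P[...,1]+.03)<.04)&(z>.064)&(z<.08); print('tab',P[m].mean(0),cv2.minAreaRect((P[m][:,:2]*1000).astype(np.float32)))
cv2.imwrite('pics/w4b.png',cv2.resize(p[:200,130:390,::-1],(780,600),interpolation=cv2.INTER_CUBIC))
```

```text
t 7.95 pos [ 0.5747 -0.0469  0.1573] jaw 80.67 open 0.728 F [-0.77  0.82  0.55] q7 1.08
xyz [ 0.0004 -0.1267  0.0466] rot [ 0.0001 -0.0001  0.0004]
puck 2798 (array([ 0.5367, -0.0407,  0.0285]), array([-0.0628, -0.0334])) ((537.2440795898438, -40.8800048828125), 24.99008560180664)
tab [ 0.4748 -0.0312  0.0702] ((475.0842590332031, -31.080047607421875), (13.920289039611816, 35.76060104370117), 80.13819122314453)
```

View pics/w4b.png

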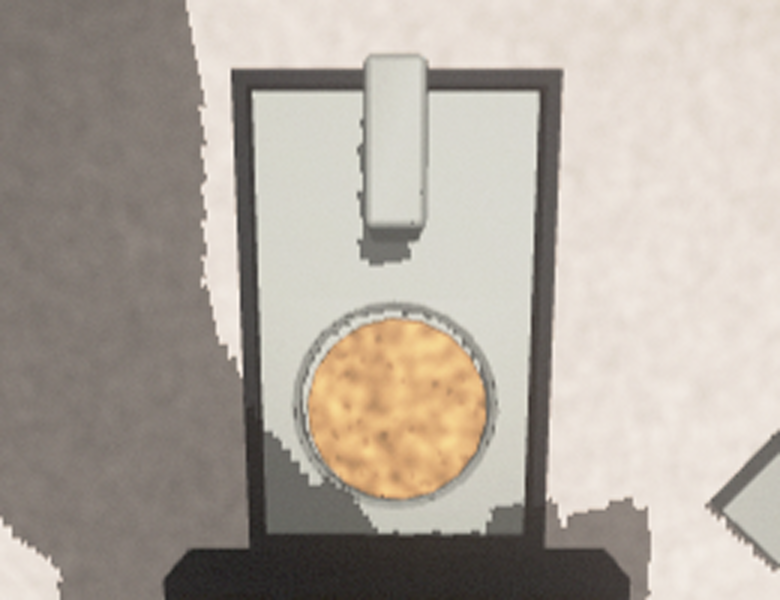

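The crop shows the puck seated centrally in the cavity, lying flat with under 0.1° of tilt and its top at 28.5 mm. The tab is at (0.475, -0.031). I'll go for the tab.

Call:
{"method": "apply_moves", "body": {"series": [{"x":0,"y":-0.06,"z":0.01,"wx":0,"wy":0,"wz":0,"fingers":0.3},{"x":0,"y":-0.06,"z":0.01,"wx":0,"wy":0,"wz":0,"fingers":0.3},{"x":0,"y":-0.007,"z":0.02,"wx":0,"wy":0,"wz":0,"fingers":0.3},{"x":0,"y":0,"z":0,"wx":0,"wy":0,"wz":0,"fingers":0.3}]}}

```text
clock: 8.5
tool_pos: [0.4635, -0.0296, 0.123]
eef_rot: [0.762, 0.648, -0.004, -0.004]
contact_force: [-0.1, -0.0, -0.0]
opening: 0.646
```

Run:
```python
from h import *
go(.475,-.031,.085,80.5)
snapshot('top')
go(.475,-.031,.085,80.5)
```

```text
t 8.5 pos [ 0.4635 -0.0296  0.123 ] jaw 80.78 open 0.646 F [-0.13 -0.   -0.04] q7 0.95
xyz [0.0006 0.015  0.0474] rot [-0.0036  0.0005  0.0015]
t 8.55 pos [ 0.4641 -0.0296  0.1235] jaw 80.76 open 0.649 F [-0.59 -0.17 -0.05] q7 0.95
xyz [0.0006 0.0143 0.0479] rot [-0.0033  0.0005  0.0014]
```

Call:
{"method": "apply_moves", "body": {"series": [{"x":0,"y":0.014,"z":0.02,"wx":-0.003,"wy":0,"wz":0.001,"fingers":0.3},{"x":0,"y":0,"z":0.02,"wx":0,"wy":0,"wz":0,"fingers":0.3},{"x":0,"y":0,"z":0,"wx":0,"wy":0,"wz":0,"fingers":0.3}]}}

```text
clock: 8.93
tool_pos: [0.4791, -0.0318, 0.0898]
eef_rot: [0.763, 0.646, 0.001, 0.002]
contact_force: [0.2, -0.3, 0.8]
opening: 0.653
```

Run:
```python
from h import *
go(.475,-.031,.03,80.5)
```

```text
t 8.93 pos [ 0.4791 -0.0318  0.0898] jaw 80.51 open 0.653 F [ 0.21 -0.33  0.81] q7 0.92
xyz [ 0.0002 -0.0055  0.0748] rot [0.0013 0.0001 0.    ]
```

Call:
{"method": "apply_moves", "body": {"series": [{"x":0,"y":-0.005,"z":0.02,"wx":0.001,"wy":0,"wz":0,"fingers":0.3},{"x":0,"y":0,"z":0.02,"wx":0,"wy":0,"wz":0,"fingers":0.3},{"x":0,"y":0,"z":0.015,"wx":0,"wy":0,"wz":0,"fingers":0.3},{"x":0,"y":0,"z":0.006,"wx":0,"wy":0,"wz":0,"fingers":0.3},{"x":0,"y":0,"z":0,"wx":0,"wy":0,"wz":0,"fingers":0.3}]}}

```text
clock: 9.55
tool_pos: [0.4797, -0.0315, 0.0399]
eef_rot: [0.764, 0.646, 0.003, 0.002]
contact_force: [-0.8, 0.0, 0.7]
opening: 0.652
```

Run:
```python
from h import *
go(.475,-.031,.03,80.5)
```

```text
t 9.55 pos [ 0.4797 -0.0315  0.0399] jaw 80.44 open 0.652 F [-0.81  0.03  0.7 ] q7 0.89
xyz [-0.0004 -0.0059  0.0123] rot [ 0.0022 -0.0003 -0.0003]
```

Call:
{"method": "apply_moves", "body": {"series": [{"x":0,"y":-0.006,"z":0.007,"wx":0.002,"wy":0,"wz":0,"fingers":0.3},{"x":0,"y":0,"z":0.005,"wx":0,"wy":0,"wz":0,"fingers":0.3},{"x":0,"y":0,"z":0,"wx":0,"wy":0,"wz":0,"fingers":0.3}]}}

```text
clock: 9.93
tool_pos: [0.4751, -0.0307, 0.0304]
eef_rot: [0.764, 0.646, 0.001, 0.0]
contact_force: [-0.6, 0.1, -0.2]
opening: 0.651
```

Run:
```python
from h import *
go(.475,-.031,.03,80.5)
```

```text
t 9.93 pos [ 0.4751 -0.0307  0.0304] jaw 80.42 open 0.651 F [-0.55  0.1  -0.17] q7 0.89
xyz [-0.0004 -0.0001  0.0005] rot [ 0.0005 -0.0004 -0.0004]
```

Aligned. I'll close on the tab.

Call:
{"method": "apply_moves", "body": {"series": [{"x":0,"y":0,"z":0,"wx":0,"wy":0,"wz":0,"fingers":-1},{"x":0,"y":0,"z":0,"wx":0,"wy":0,"wz":0,"fingers":-1},{"x":0,"y":0,"z":0,"wx":0,"wy":0,"wz":0,"fingers":-1},{"x":0,"y":0,"z":0,"wx":0,"wy":0,"wz":0,"fingers":-1},{"x":0,"y":0,"z":0,"wx":0,"wy":0,"wz":0,"fingers":-1},{"x":0,"y":0,"z":0,"wx":0,"wy":0,"wz":0,"fingers":-1},{"x":0,"y":0,"z":0,"wx":0,"wy":0,"wz":0,"fingers":-1}], "force": 45}}

```text
clock: 10.8
tool_pos: [0.4754, -0.0307, 0.0308]
eef_rot: [0.764, 0.646, 0.001, 0.0]
contact_force: [-0.5, -0.0, -0.5]
opening: 0.156
```

Run:
```python
from h import *
go(.475,-.031,.03,80.5)
```

```text
t 10.8 pos [ 0.4754 -0.0307  0.0308] jaw 80.42 open 0.156 F [-0.46 -0.03 -0.52] q7 0.89
xyz [-0.0005 -0.0005  0.001 ] rot [ 0.0008 -0.0005 -0.0004]
```

Call:
{"method": "apply_moves", "body": {"series": [{"x":0,"y":0,"z":-0.006,"wx":0,"wy":0,"wz":0,"fingers":-1},{"x":0,"y":0,"z":-0.008,"wx":0,"wy":0,"wz":0,"fingers":-1},{"x":0,"y":0,"z":-0.01,"wx":0,"wy":0,"wz":0,"fingers":-1},{"x":0,"y":0,"z":-0.01,"wx":0,"wy":0,"wz":0,"fingers":-1},{"x":0,"y":0,"z":-0.02,"wx":0,"wy":0,"wz":0,"fingers":-1},{"x":0,"y":0,"z":-0.03,"wx":0,"wy":0,"wz":0,"fingers":-1},{"x":0,"y":0,"z":-0.03,"wx":0,"wy":0,"wz":0,"fingers":-1},{"x":0,"y":0,"z":0,"wx":0,"wy":0,"wz":0,"fingers":-1}]}}

```text
clock: 11.8
tool_pos: [0.4745, -0.0312, 0.1272]
eef_rot: [0.764, 0.645, 0.001, 0.001]
contact_force: [0.1, 0.3, -2.0]
opening: 0.158
```

Run:
```python
from h import *
np.set_printoptions(precision=4,suppress=True)
go(.475,-.031,.2,80.5)
p,d,M=shot('top','top2'); P=cloud('top2'); s=get_state(); print(s['tool_pos'])
zp=s['tool_pos'][2]-.0125; z=P[...,2]
r=np.hypot(P[...,0]-.537,P[...,1]+.0405); m=(r<.024)&(abs(z-zp-.01)<.008); print('puck',zp,m.sum(),fitplane(P[m]))
```

```text
t 11.8 pos [ 0.4745 -0.0312  0.1272] jaw 80.4 open 0.158 F [ 0.08  0.31 -2.03] q7 0.94
xyz [ 0.0005  0.0008 -0.091 ] rot [ 0.0007 -0.0003 -0.0005]
[ 0.4739 -0.0313  0.1264]
puck 0.11385297468967732 6 (array([ 0.5467, -0.0367,  0.1236]), array([ 6.0929, -0.7356]))
```

The carrier is lifted, with a 2 N load. I'll refine the rod height from several frames.

Run:
```python
from h import *
np.set_printoptions(precision=4,suppress=True,linewidth=140)
ax=np.array([.574,-.427]); 
for n in('top','side'):
    L=[]
    for i in range(4):
        shot(n,f'{n}r{i}'); P=cloud(f'{n}r{i}').reshape(-1,3); L.append(P)
    P=np.concatenate(L); P=P[np.isfinite(P[:,0])]
    u=np.array([.182,.983]); a=(P[:,:2]-ax)@u; b=(P[:,:2]-ax)@[.983,-.182]
    m=(a>.03)&(a<.11)&(abs(b)<.012)&(P[:,2]>.18)&(P[:,2]<.235)
    for lo in np.arange(.03,.11,.01):
        k=m&(a>=lo)&(a<lo+.01)
        if k.any(): print(n,round(lo,2),k.sum(),'xyz med',np.median(P[k],0),'b',np.round(np.median(b[k]),4),'zmax',P[k,2].max(),'amax',a[k].max())
s=cv2.imread('pics/sider0.png')[190:240,270:330]; t=cv2.imread('pics/topr0.png')[160:210,350:410]
cv2.imwrite('pics/rod.png',np.hstack([cv2.resize(x,(400,333),interpolation=cv2.INTER_CUBIC) for x in(s,t)]))
```

```text
top 0.03 57 xyz med [ 0.5808 -0.3929  0.2134] b -0.0003 zmax 0.21663939664893883 amax 0.039912110285682575
top 0.04 54 xyz med [ 0.5819 -0.3835  0.2138] b -0.0005 zmax 0.21821258418408662 amax 0.04940685331661331
top 0.05 65 xyz med [ 0.5846 -0.3738  0.2138] b -0.0001 zmax 0.21649806777692193 amax 0.05976184653702092
top 0.06 57 xyz med [ 0.5866 -0.3632  0.2137] b 0.0002 zmax 0.21630954203169828 amax 0.06974257025057734
top 0.07 59 xyz med [ 0.5886 -0.3537  0.2134] b 0.0008 zmax 0.21752057011862214 amax 0.07971301765348711
top 0.08 56 xyz med [ 0.5903 -0.3439  0.2137] b 0.0004 zmax 0.21729708766925926 amax 0.08979611460108267
top 0.09 75 xyz med [ 0.5919 -0.3331  0.2145] b -0.0 zmax 0.21785287228944483 amax 0.09993721941216477
top 0.1 40 xyz med [ 0.5926 -0.3272  0.2142] b -0.0 zmax 0.21757292926904215 amax 0.1038702906405131
side 0.06 6 xyz med [ 0.5847 -0.3619  0.2147] b -0.0013 zmax 0.21597046501916373 amax 0.06743994613448492
side 0.07 14 xyz med [ 0.5867 -0.354   0.2153] b -0.0008 zmax 0.21701392730989832 amax 0.07997244327434902
side 0.08 9 xyz med [ 0.5892 -0.3438  0.2155] b -0.0001 zmax 0.2161451156317955 amax 0.08853160927983053
side 0.09 34 xyz med [ 0.59   -0.3336  0.215 ] b -0.0017 zmax 0.21840188300759822 amax 0.0996267241459458
side 0.1 1 xyz med [ 0.5912 -0.3263  0.2135] b -0.0014 zmax 0.213497799506972 amax 0.10208464305018611
```

View pics/rod.png

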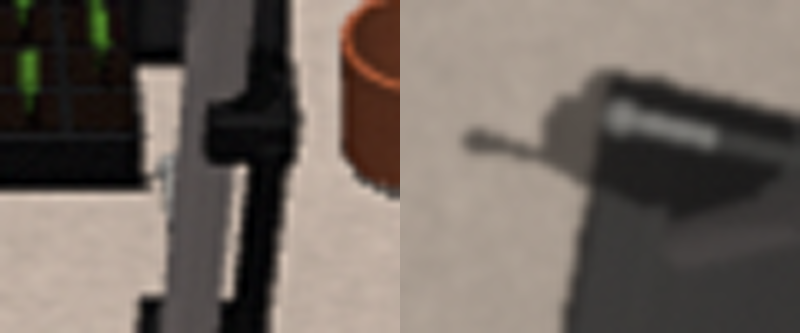

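The crops show the rod and its ball at left, clear of the camera head. The rod line fits a yaw of -100.5°, the tip is at (0.593, -0.325), and the rod axis height is about 0.2115. Next I'll lift and turn.

Call:
{"method": "apply_moves", "body": {"series": [{"x":0,"y":0,"z":-0.03,"wx":0,"wy":0,"wz":0.03,"fingers":-1},{"x":0,"y":0,"z":-0.03,"wx":0,"wy":0,"wz":0.05,"fingers":-1},{"x":0,"y":0,"z":-0.03,"wx":0,"wy":0,"wz":0.055,"fingers":-1},{"x":0,"y":0,"z":-0.03,"wx":0,"wy":0,"wz":0.055,"fingers":-1},{"x":0,"y":0,"z":-0.02,"wx":0,"wy":0,"wz":0.055,"fingers":-1},{"x":0,"y":0,"z":-0.01,"wx":0,"wy":0,"wz":0.055,"fingers":-1},{"x":0,"y":0,"z":0,"wx":0,"wy":0,"wz":0.055,"fingers":-1},{"x":0,"y":0,"z":0,"wx":0,"wy":0,"wz":0.055,"fingers":-1}]}}

```text
clock: 13.25
tool_pos: [0.4718, -0.0303, 0.2466]
eef_rot: [0.999, 0.038, -0.004, -0.001]
contact_force: [-0.2, 0.1, -1.8]
opening: 0.153
```

Run:
```python
from h import *
go(.6275,-.138,.25,-10.5)
```

```text
t 13.25 pos [ 0.4718 -0.0303  0.2466] jaw 4.31 open 0.153 F [-0.23  0.06 -1.82] q7 0.09
xyz [ 0.184   0.1488 -0.0061] rot [-0.0005  0.0026  0.0823]
```

Call:
{"method": "apply_moves", "body": {"series": [{"x":0,"y":0,"z":0,"wx":0,"wy":0,"wz":0.045,"fingers":-1},{"x":0,"y":0,"z":0,"wx":0,"wy":0,"wz":0.036,"fingers":-1},{"x":0.04,"y":0.018,"z":0,"wx":0,"wy":0,"wz":0,"fingers":-1},{"x":0.05,"y":0.022,"z":0,"wx":0,"wy":0,"wz":0,"fingers":-1},{"x":0.05,"y":0.022,"z":0,"wx":0,"wy":0,"wz":0,"fingers":-1},{"x":0.04,"y":0.018,"z":0,"wx":0,"wy":0,"wz":0,"fingers":-1},{"x":0.02,"y":0.01,"z":0,"wx":0,"wy":0,"wz":0,"fingers":-1},{"x":0,"y":0,"z":0,"wx":0,"wy":0,"wz":0,"fingers":-1}]}}

```text
clock: 14.25
tool_pos: [0.6165, -0.1306, 0.2403]
eef_rot: [0.996, -0.092, -0.009, -0.001]
contact_force: [-0.3, 0.9, -2.2]
opening: 0.155
```

Run:
```python
from h import *
snapshot('side')
go(.6275,-.138,.25,-10.5)
```

```text
t 14.3 pos [ 0.6158 -0.1298  0.2402] jaw -10.51 open 0.153 F [ 0.06 -0.3  -1.67] q7 0.04
xyz [ 0.016   0.0074 -0.0125] rot [-0.0002  0.0058 -0.0001]
```

Call:
{"method": "apply_moves", "body": {"series": [{"x":0.015,"y":0.008,"z":0.002,"wx":0,"wy":0.006,"wz":0,"fingers":-1},{"x":0,"y":0,"z":0,"wx":0,"wy":0,"wz":0,"fingers":-1},{"x":0,"y":0,"z":0,"wx":0,"wy":0,"wz":0,"fingers":-1}]}}

```text
clock: 14.68
tool_pos: [0.6253, -0.1367, 0.2381]
eef_rot: [0.996, -0.091, -0.0, -0.001]
contact_force: [-0.4, 0.4, -1.4]
opening: 0.157
```

```bash
cat > chk.py <<'E'
from h import *
import sys
np.set_printoptions(precision=4,suppress=True,linewidth=140)
tag=sys.argv[1]; go(.6166,-.197,.224,-10.5)
ims=[]
for n in('top','side'):
    p,d,M=shot(n,f'{tag}{n}'); s=get_state(); t=s['tool_pos']; r=R.from_quat(s['eef_rot']).as_matrix()
    P=cloud(f'{tag}{n}'); ok=np.isfinite(P[...,0]); q=(P-t)@np.c_[r[:,1],r[:,0],-r[:,2]]  # carrier-like axes: x=tool y, y=tool x, z up
    h=ok&(abs(q[...,0]-.05)<.075)&(abs(q[...,1])<.045)&(q[...,2]>-.017)&(q[...,2]<.003)
    col=p.astype(int); br=(col[...,0]-col[...,2]>35)
    pk=h&br&(q[...,2]>-.008); pt=h&~br&(abs(q[...,2]+.0125)<.004)&(q[...,0]>.02)
    for nm,m in(('puck',pk),('plate',pt)):
        if m.sum()>20:
            c,nn=fitplane(P[m]); print(n,nm,m.sum(),'c',c,'tilt',nn,'q med',np.median(q[m],0),'qmin',q[m].min(0),'qmax',q[m].max(0), cv2.minAreaRect((P[m][:,:2]*1000).astype(np.float32)), cv2.minEnclosingCircle((P[m][:,:2]*1000).astype(np.float32)) if nm=='puck' else '')
    ims.append(cv2.resize(p[110:254,200:392,::-1],(400,300),interpolation=cv2.INTER_CUBIC))
cv2.imwrite(f'pics/{tag}.png',np.hstack(ims))
E
python3 chk.py s1
```

```text
t 14.68 pos [ 0.6253 -0.1367  0.2381] jaw -10.4 open 0.157 F [-0.37  0.43 -1.36] q7 0.05
xyz [0.0029 0.0762 0.0175] rot [-0.0006  0.0002  0.0006]
side puck 139 c [ 0.6104 -0.1974  0.2349] tilt [-1.4402 -0.9084] q med [ 0.0621 -0.0053 -0.0034] qmin [ 0.0382 -0.0251 -0.0078] qmax [0.0856 0.0218 0.0013] ((611.679443359375, -196.29165649414062), (46.90003967285156, 41.640323638916016), 17.72661018371582) ((611.599853515625, -198.12037658691406), 24.992908477783203)
side plate 173 c [ 0.6001 -0.189   0.2251] tilt [-0.114  -0.5246] q med [ 0.048  -0.0259 -0.0131] qmin [ 0.02   -0.0385 -0.0164] qmax [ 0.1025  0.0364 -0.0093] ((613.0581665039062, -196.64395141601562), (83.484619140625, 73.49908447265625), 78.06120300292969)
```

View pics/s1.png

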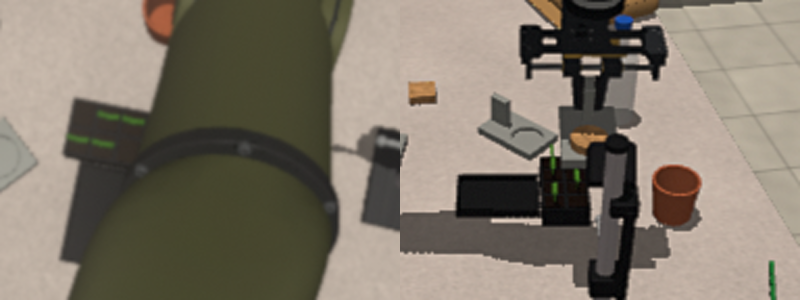

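The right half (side view) shows the carrier held level with the puck in it, facing the stand. The plate tilt is about 0.5° and the plate top is 13 mm below the TCP. I'll advance to the view point.

Call:
{"method": "apply_moves", "body": {"series": [{"x":0.003,"y":0.01,"z":0.008,"wx":0,"wy":0,"wz":0.001,"fingers":-1},{"x":0,"y":0.018,"z":0.008,"wx":0,"wy":0,"wz":0,"fingers":-1},{"x":0,"y":0.018,"z":0,"wx":0,"wy":0,"wz":0,"fingers":-1},{"x":0,"y":0.015,"z":0,"wx":0,"wy":0,"wz":0,"fingers":-1},{"x":0,"y":0.01,"z":0,"wx":0,"wy":0,"wz":0,"fingers":-1},{"x":0,"y":0,"z":0,"wx":0,"wy":0,"wz":0,"fingers":-1}]}}

```text
clock: 15.52
tool_pos: [0.6158, -0.1993, 0.2244]
eef_rot: [0.996, -0.094, -0.0, -0.0]
contact_force: [0.1, -0.9, -1.3]
opening: 0.155
```

Run:
```python
from h import *
go(.6166,-.197,.2243,-10.5)
```

```text
t 15.53 pos [ 0.6158 -0.1993  0.2244] jaw -10.76 open 0.155 F [ 0.12 -0.9  -1.34] q7 0.14
xyz [ 0.0004 -0.0029  0.0001] rot [-0.      0.0002 -0.0014]
```

Call:
{"method": "apply_moves", "body": {"series": [{"x":0,"y":-0.003,"z":0,"wx":0,"wy":0,"wz":-0.001,"fingers":-1},{"x":0,"y":0,"z":0,"wx":0,"wy":0,"wz":0,"fingers":-1},{"x":0,"y":0,"z":0,"wx":0,"wy":0,"wz":0,"fingers":-1},{"x":0,"y":0,"z":0,"wx":0,"wy":0,"wz":0,"fingers":-1}]}}

```text
clock: 16.02
tool_pos: [0.6171, -0.1943, 0.2246]
eef_rot: [0.996, -0.091, 0.0, -0.001]
contact_force: [-0.3, 0.4, -1.5]
opening: 0.153
```

```bash
python3 chk.py s2
python3 - <<'E'
from h import *
np.set_printoptions(precision=4,suppress=True)
shot('wrist','w5')
for i in range(3): shot('side',f'e{i}')
go(.6166,-.197,.2243,-10.5)
p=cv2.imread('pics/e2.png')[110:254,230:362]; t=cv2.imread('pics/s2top.png')[120:240,300:420]; w=cv2.imread('pics/w5.png')
cv2.imwrite('pics/e.png',np.hstack([cv2.resize(p,(380,415),interpolation=cv2.INTER_CUBIC),cv2.resize(w,(420,415),interpolation=cv2.INTER_CUBIC)]))
E
```

```text
t 16.02 pos [ 0.6171 -0.1943  0.2246] jaw -10.4 open 0.153 F [-0.32  0.4  -1.5 ] q7 0.14
xyz [-0.      0.0034  0.0008] rot [-0.0006  0.      0.0006]
side puck 50 c [ 0.588  -0.2578  0.2212] tilt [ 3.5698 -4.2779] q med [ 0.0681 -0.0174 -0.0026] qmin [ 0.0448 -0.0241 -0.0077] qmax [ 0.0882  0.0039 -0.    ] ((590.2313232421875, -260.46221923828125), (21.721433639526367, 46.68155288696289), 10.140878677368164) ((599.6565551757812, -258.7763671875), 23.37626838684082)
side plate 167 c [ 0.5814 -0.2588  0.2113] tilt [ 0.3768 -0.5913] q med [ 0.0805 -0.0273 -0.013 ] qmin [ 0.0205 -0.0384 -0.0165] qmax [ 0.1036  0.0095 -0.0094] ((591.6647338867188, -252.7749786376953), (82.98755645751953, 47.53191375732422), 80.04893493652344) 
t 16.32 pos [ 0.617  -0.1949  0.2246] jaw -10.44 open 0.153 F [-0.36  0.47 -2.07] q7 0.14
xyz [0.     0.0027 0.0003] rot [-0.0005  0.0001  0.0004]
```

View pics/e.png

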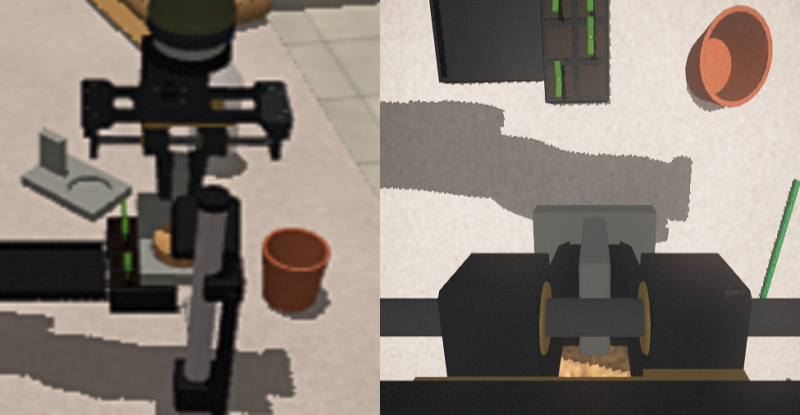

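Run:
```python
from h import *
for i in range(3): snapshot('side')
s=get_state(); print(abs(s['qd']).max()); go(.6166,-.197,.2243,-10.5)
print(finish_job())
```

```text
0.002155529411879533
t 16.48 pos [ 0.617  -0.1948  0.2246] jaw -10.44 open 0.154 F [-0.37  0.16 -0.88] q7 0.14
xyz [0.0001 0.0027 0.0003] rot [-0.0005  0.0001  0.0004]
the job is handed in; nothing more can be done
None
```

I seated the puck in the carrier that was in the tray, and presented it to the camera stand. The job is handed in at about 16.5 s, with the arm still holding it.

- **Puck:** after release it lay flat (under 0.1° of tilt) and centred in the cavity. Its top was at 28.5 mm, against an expected 28.
- **Hold:** the arm was still, with the tab gripped at about 13.6 mm. The plate top was at 0.211 m, against about 0.2115 m for the rod. Plate tilt was about 0.6° and yaw matched the rod line to within 0.1°.
- **Gap to the ball:** about 32 mm by the tool pose, which was 2 mm short of the target. I left it rather than risk an overshoot. The side depth put the front edge 2–3 mm further forward, which would make it about 29 mm.
- **Disagreement:** the puck's tilt fit in the final side view read 4–5°, and I could not confirm it. The column hid most of the puck (only 50 points at its edge), so I trusted the plate fit and the earlier close look.
- **Contact:** I saw no bump in the wrist readings or the pictures. The stand, block, bottle and pot were not measured again at the end.

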